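# Steer a laser spot into the green ring with two mirror screws

## Robot

A 6-joint arm with a two-finger parallel gripper is mounted at the origin on the work surface; the furniture and walls round the work are solid. World frame = base frame: x ahead of the robot, y to its left, z up, the work surface at z = 0. Lengths are in mm, angles in rad, forces in N, time in s.
With the tool pointing down it reaches from about 400 to 925 mm from the base axis. Payload 12.5 kg.
Tool frame: the origin (TCP) lies on the centre line of the jaws, within the pads' length; the fingertips stand 14 mm ahead of it and the grasp point (between the pads) lies 5 mm behind it; z points along the fingers, y is the direction in which the jaws open and shut (so a half turn about z gives the same grasp; the last joint's range is limited). The gripper opens to 95 mm and grips with 3 to 60 N. Pads are 20 mm wide; open, the fingers measure 119 mm over their backs; the gripper's body (75 mm by 180 mm) begins 59 mm behind the grasp point.
Start: joints at [1.235, 0.491, 1.559, -0, 1.092, -0.106], TCP at [142.345, 608.591, 228.661] pointing down, gripper open.
Joint ranges: [-3.1, 3.1], [-0.84, 2.19], [0.05, 2.79], [-1.13, 4.28], [0.06, 2.93], [-2.69, 2.69]. Speed limits (rad/s): [2.22, 2.22, 2.79, 3.14, 3.14, 3.14].

## Interface

Orientations are given as [roll, pitch, yaw] about the fixed x, y, z axes, in that order (R = Rz(yaw) Ry(pitch) Rx(roll)).
In Python, from cell import * gives the robot as it stands.
- The arm moves only by the tool play_rows, never from a script. Its argument "moves" is a list of rows, each a list of 7 numbers: the shift along the tool's x, y, z in m, then the turn, a rotation vector about the tool's x, y, z in rad, then the opening in per cent of the stroke, from 0 (shut) to 100 (fully open). In form: [[tx, ty, tz, ax, ay, az, claw], ...]. A call has 1 to 8 rows; each row shifts and turns the pose as measured when the row begins, along the tool's axes as they then stand; what a row does not reach is not made up. A row lasts 1/10 s, in which the tool goes at most 50 mm and 8.59 degrees, less where a joint would pass 70% of its speed; a pose out of reach is approached as far as the arm can. A call is refused whole if a number of a shift passes 0.05 or a number of a turn 0.15, either way. A call with a gripper value outside its range is refused whole. The fingers move at their own pace and stop on an object; the grip force is fixed at half the most. Time passes only in rows, so rows that do not move let the fingers close. It gives the time, the measured TCP pose, the force and the opening at its end, in the units of the state.
- state(): the state, without advancing time (a new reading comes with each control period).
- read_camera(name): name is "scene" or "side" or "wrist"; returns a dict with "img" (420x560x3 uint8, red, green, blue), "fx", "fy", "cx", "cy" (pixels), "R" (3x3) and "t" (3): a world point X has camera coordinates R X + t. Camera axes: x right, y down, z forward; pixel columns grow to the right and rows downward; lengths in mm; the calibration is good to about 2 mm. A picture is of the moment at which its call begins. There is no depth.
- job_done(): hands the job in, once; it reports no verdict.
The state is a dict: "t": time; "joints": joint angles; "qvel": joint speeds; "tau": joint torques, N m; "eef_pos": TCP position; "tcp_rot": TCP orientation; "ft_force": force on the tool from outside, world axes, zero at the start; "moment": the same for the moment, N m; "opening": opening from 0.0 (shut) to 1.0 (fully open).
Only numpy, scipy, OpenCV 4.12 (cv2) and the standard library are available. Lean on these libraries where they do the work, as an engineer would, in place of code of your own. Each camera call takes 0.05 s, during which the arm holds its last target.

## Task

Turn the blue and the orange thumbscrew on top of the mirror mount, one after the other, so that the red laser spot on the white target plate comes to lie wholly inside the green ring (not the black one). Let go of the screws when you are done.

Things in the scene. Friction and masses are not known exactly. Their poses are not given: they have to be found in the camera images.
- screw_blue_grip (a point): Centre of the blue screw's round upright head, 32 mm across, 24 mm high, left on the mount's black deck; deck 37 mm, collar 31 mm below this point; nothing on the jig is higher. Stays where left (0.04 Nm); less than 1.25 rad is needed. Anticlockwise from above moves the spot straight away from this screw's axis (level, towards the robot), 45 mm per rad; clockwise back.
- screw_orange_grip (a point): Centre of the orange screw's head, right on the mount's deck, 105 mm from the blue one; same head, height and stiffness; less than 1.25 rad is needed. It pans the mirror: the spot swings about the vertical axis of the blue screw, 0.40 rad per rad turned, the same way round as the turn (so anticlockwise from above moves the spot to the robot's right). The blue screw turns along a little.
- spot: Red laser spot, 10 mm across, on the white target plate in front of the mirror mount (136 x 160 mm, top 19 mm above the bench); origin at its centre, about 123 mm from the blue screw's axis at first. Only light: it moves only as the screws turn. The jig (base plate 220 x 227 mm with plate, mount and a small laser) is fixed to the bench, yawed 0.15 to 0.6 rad anticlockwise.
- green_ring: The mark to hit: a flat green ring fixed on the white target plate, outer diameter 40 mm, inner 32 mm, 1.5 mm thick; origin at its centre. It lies either far left or near right on the plate (facing the mount); a black ring of the same size, in the opposite corner, is not wanted.

How it is judged:
By the outcome, as a careful person would: the job done as asked, in the order asked, and still so for the second after the job is handed in, with the robot touching nothing.
It also fails if it takes over 35 s, if anything falls off the work surface, if the arm or the gripper's body presses on something with over 40 N, if the wrist force passes 120 N, or if a joint passes its speed limit or range.

## Working session

There is one attempt and no reset: what is moved stays moved. The work goes in short steps, Python scripts to look and compute and a tool call to move; the robot and the scene stay as the last step left them, time stands still between calls to the robot, and variables do not carry over. Pictures are saved under pics/ and viewed, and the job is handed in when it is done.

Besides the shell and the picture viewer there is one more tool, called after ">>>" in YAML: its name, and indented under it one key for each argument. play_rows: Moves the arm, as the interface text tells. Its arguments: {"type":"object","properties":{"moves":{"type":"array"}},"required":["moves"]}

```bash
ls; mkdir -p pics; python3 - <<'E'
from cell import *
import cv2
for n in ("scene","side","wrist"):
    c=read_camera(n); cv2.imwrite(f"pics/{n}0.png",c["img"][:,:,::-1]); print(n,c["fx"],c["cx"],c["cy"],c["R"],c["t"])
print(state())
E
```

```text
pics
scene 483.4942844059377 278.85157171235346 211.0842768713652 [[ 0.46009793 -0.88757902  0.0226576 ]
 [-0.49746327 -0.27884151 -0.82144854]
 [ 0.73541837  0.36667545 -0.56983237]] [  2.94472013 385.94963913 491.38226507]
side 380.03046048197734 275.25909194546847 206.29115895638802 [[ 0.95406939 -0.29890602  0.02016905]
 [-0.15598359 -0.55310077 -0.81838173]
 [ 0.25577475  0.77764692 -0.57432095]] [-340.59833133  323.5023587   614.91925687]
wrist 319.3633710979742 283.7163739803775 206.2997688142715 [[ 2.28394138e-01  9.73568704e-01 -3.10257192e-04]
 [ 9.42946162e-01 -2.21130928e-01  2.48904899e-01]
 [ 2.42257413e-01 -5.71409758e-02 -9.68527880e-01]] [-626.18591388  -27.1409626   391.42850242]
{'t': 0.15, 'joints': array([ 1.23538842e+00,  4.91413385e-01,  1.55927994e+00, -7.01907099e-06,
        1.09169019e+00, -1.05593609e-01]), 'qvel': array([ 0.00064972, -0.00196272, -0.00147899, -0.00046592, -0.0006553 ,
        0.00056512]), 'tau': array([ 1.40057793e-03, -6.12899923e+01, -2.58277094e+01,  6.92752074e-02,
        4.73443384e-02, -5.06146318e-05]), 'eef_pos': array([142.29923797, 608.43234871, 228.2109375 ]), 'tcp_rot': array([-3.14080554e+00, -7.71637854e-05,  2.91178157e+00]), 'ft_force': array([ 0.37117623, -0.18846344, -0.32001888]), 'moment': array([ 0.01827688, -0.04998415,  0.07052377]), 'opening': 1.0040802191126323}
```

View pics/scene0.png

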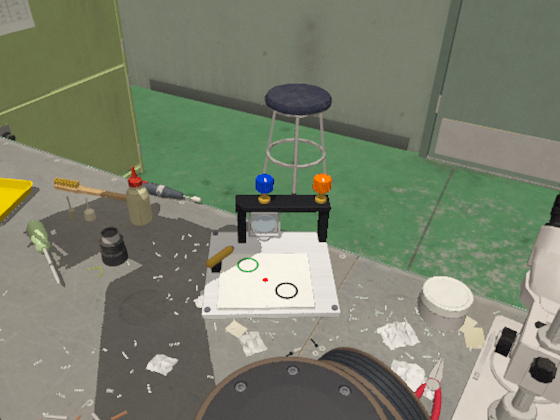

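View pics/side0.png

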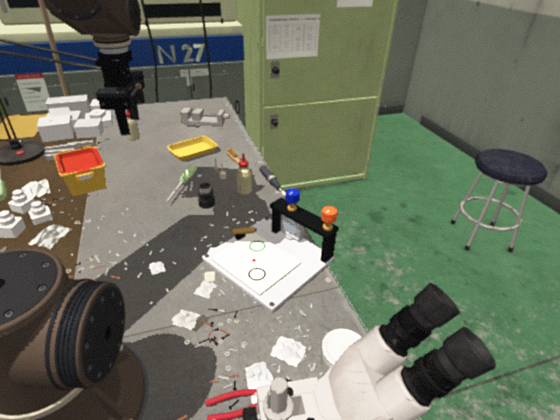

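View pics/wrist0.png

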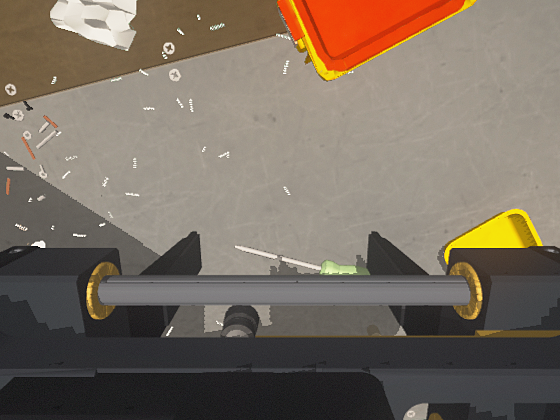

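The scene view shows the blue head at (264,184), orange head at (322,184), red spot at (265,280), green ring at (247,265, the far left one) and black ring at (286,290). The side view shows the same layout. Next I triangulate.

```bash
cat > h.py <<'E'
from cell import *
import cv2, numpy as np
from scipy.optimize import least_squares
def K(c): return np.array([[c["fx"],0,c["cx"]],[0,c["fy"],c["cy"]],[0,0,1]])
def proj(c,X): p=K(c)@(np.asarray(c["R"])@X+c["t"]); return p[:2]/p[2]
def ray(c,uv,z):
    R=np.asarray(c["R"]); o=-R.T@c["t"]; d=R.T@np.linalg.inv(K(c))@np.array([uv[0],uv[1],1.]); return o+d*(z-o[2])/d[2]
def tri(c1,u1,c2,u2):
    P=[K(c)@np.c_[c["R"],c["t"]] for c in (c1,c2)]
    X=cv2.triangulatePoints(P[0],P[1],np.array(u1,float),np.array(u2,float)).ravel(); return X[:3]/X[3]
def masks(img,roi):
    x0,y0,x1,y1=roi; h=cv2.cvtColor(img,cv2.COLOR_RGB2HSV); H,S,V=[h[:,:,i].astype(int) for i in range(3)]
    m=dict(blue=(H>110)&(H<130)&(S>150)&(V>60),orange=(H>5)&(H<16)&(S>190)&(V>120),green=(H>50)&(H<90)&(S>80)&(V>50),red=((H<5)|(H>174))&(S>120)&(V>90))
    r=np.zeros(H.shape,bool); r[y0:y1,x0:x1]=1
    return {k:v&r for k,v in m.items()}
def cen(m):
    n,l,s,c=cv2.connectedComponentsWithStats(m.astype(np.uint8),connectivity=8)
    if n<2:return None
    i=1+np.argmax(s[1:,4]); x,y,w,h,a=s[i]; return np.array([x+(w-1)/2,y+(h-1)/2]),(w,h,a),c[i]
ROI=dict(scene=(200,160,345,315),side=(200,180,345,300))
E
python3 - <<'E'
from h import *
C={n:read_camera(n) for n in ("scene","side")}
r={}
for n,c in C.items():
    M=masks(c["img"],ROI[n])
    if n=="scene": g=M["green"].copy(); g[:235]=0; g[:, :235]=0; g[275:]=0; M["green"]=g; q=M["red"];q[:250]=0
    if n=="side": M["green"][:235]=0; M["red"][:250]=0
    r[n]={k:cen(m) for k,m in M.items()}
    print(n,r[n])
    x0,y0,x1,y1=ROI[n]; cv2.imwrite(f"pics/z_{n}.png",cv2.resize(c["img"][y0:y1,x0:x1,::-1],None,fx=4,fy=3.8))
for k in ("blue","orange","green","red"):
    try: print(k,tri(C["scene"],r["scene"][k][0],C["side"],r["side"][k][0]),[ray(C[n],r[n][k][0],19.5) for n in C])
    except Exception as e: print(k,e)
E
```

```text
scene {'blue': (array([264.5, 183.5]), (np.int32(18), np.int32(18), np.int32(189)), array([264.07407407, 185.45502646])), 'orange': (array([321.5, 183.5]), (np.int32(18), np.int32(20), np.int32(272)), array([321.51102941, 183.47058824])), 'green': (array([335. , 238.5]), (np.int32(19), np.int32(8), np.int32(106)), array([335.98113208, 237.62264151])), 'red': (array([265. , 279.5]), (np.int32(5), np.int32(4), np.int32(14)), array([265.        , 279.28571429]))}
side {'blue': (array([292., 196.]), (np.int32(15), np.int32(15), np.int32(171)), array([292.14619883, 195.86549708])), 'orange': (array([328.5, 216.5]), (np.int32(16), np.int32(12), np.int32(118)), array([328.3559322, 217.3559322])), 'green': (array([339.5, 268. ]), (np.int32(10), np.int32(17), np.int32(65)), array([341.04615385, 266.76923077])), 'red': (array([253.5, 259.5]), (np.int32(2), np.int32(2), np.int32(4)), array([253.5, 259.5]))}
blue [485.01904397 287.39869547 138.73446336] [array([656.53613   , 381.02779452,  19.5       ]), array([549.75126921, 454.75362609,  19.5       ])]
orange [538.36198944 197.61713455 135.72267274] [array([720.90296329, 267.35196452,  19.5       ]), array([611.04019371, 334.17847465,  19.5       ])]
green [569.80189635 170.54623402  -2.54801889] [array([544.92142925, 163.18781188,  19.5       ]), array([555.02346024, 147.0275127 ,  19.5       ])]
red [374.66150257 225.11003572  22.40325271] [array([377.41969521, 226.60295829,  19.5       ]), array([375.41375397, 228.12343607,  19.5       ])]
```

```bash
ls pics
```

```text
scene0.png
side0.png
wrist0.png
z_scene.png
z_side.png
```

View pics/z_scene.png

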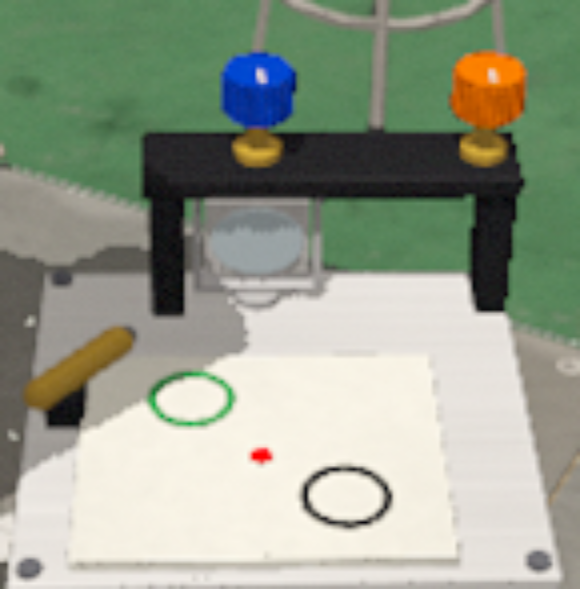

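View pics/z_side.png

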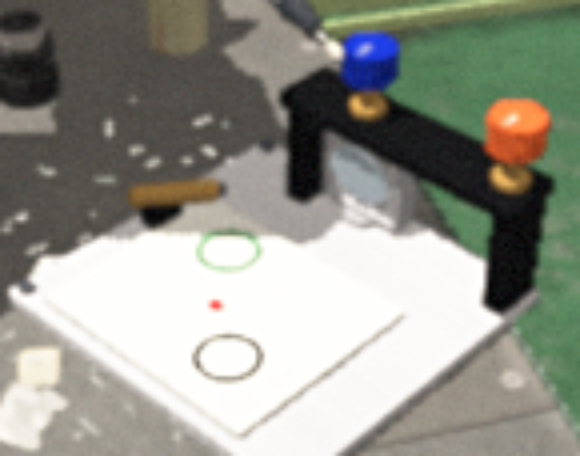

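```bash
cat >> h.py <<'E'
def fit(C,r):
    # joint: B,O same z, 105 apart
    def f(p):
        B=p[:3];O=np.array([p[3],p[4],p[2]]); e=[]
        for n in C: e+=list(proj(C[n],B)-r[n][0])+list(proj(C[n],O)-r[n][1])
        return e+[(np.linalg.norm(B-O)-105)/1.]
    return least_squares(f,[480,280,135,535,195])
E
python3 - <<'E'
from h import *
C={n:read_camera(n) for n in ("scene","side")}
s=fit(C,dict(scene=((264.5,183.7),(321.9,183.3)),side=((292.2,196.1),(328.9,214)))); p=s.x;print(p,s.fun)
B=p[:2];O=p[3:5]; d=O-B; yaw=np.arctan2(d[1],d[0])+np.pi/2; print("yaw",yaw)
S1,S2=ray(C["scene"],(265,279.4),19.5),ray(C["side"],(253.6,259.8),19.5)
G1,G2=ray(C["scene"],(248,264.8),19.5),ray(C["side"],(257,245.5),20)
print(S1,S2,G1,G2)
for S,G in ((S1,G1),(S2,G2),((S1+S2)/2,(G1+G2)/2)):
    a=S[:2]-B;b=G[:2]-B
    ang=lambda v:np.arctan2(v[1],v[0])
    print(np.linalg.norm(a),np.linalg.norm(b),(np.linalg.norm(b)-np.linalg.norm(a))/45,"az",ang(a),ang(b),(ang(b)-ang(a))/0.4, 'expected level dir',yaw+np.pi)
E
```

```text
[485.37060616 287.86795565 138.19966889 538.64697827 197.53235562] [-0.0745103   0.14824693  0.06740198  0.01462866 -0.07141665 -0.35853813
  0.15236818  0.1621161  -0.12439531]
yaw 0.5328564626494972
[377.64188758 226.72485403  19.5       ] [375.37994909 227.0882123   19.5       ] [396.50609425 272.01548856  19.5       ] [395.83224975 272.6652388   20.        ]
123.8707216448702 90.26739272479831 -0.7467406426682642 az -2.625363563628883 -2.9650604231933557 -0.8492421489111823 expected level dir 3.6744491162392903
125.66670936926361 90.81982089043092 -0.7743752995296155 az -2.6367630909934143 -2.9734066124268828 -0.8416088035836711 expected level dir 3.6744491162392903
124.76668891781668 90.54281842037537 -0.7605304554986958 az -2.6311043504811544 -2.969246248407384 -0.845354744815574 expected level dir 3.6744491162392903
```

Consistent: heads at z=138, 105 mm apart, yaw 0.53 and spot radius about 124 mm (given: 123). The blue screw needs about 0.76 rad clockwise and the orange about 0.85 rad clockwise. I'll go above the blue head first.

>>> play_rows:
  moves:
    - [-0.04,-0.023,0,0,0,0,70]
    - [-0.04,-0.023,0,0,0,0,70]
    - [-0.04,-0.023,0,0,0,0,70]
    - [-0.04,-0.023,0,0,0,0,70]
    - [-0.04,-0.023,0,0,0,0,70]
    - [-0.04,-0.023,0,0,0,0,70]
    - [-0.04,-0.023,0,0,0,0,70]
    - [-0.04,-0.023,0,0,0,0,70]

```text
t: 1.15
eef_pos: [417.7, 351.4, 228.2]
tcp_rot: [3.14, 0.0, 2.921]
ft_force: [0.6, 1.2, -0.3]
opening: 0.701
```

```bash
cat >> h.py <<'E'
from scipy.spatial.transform import Rotation as Ro
def to(X):
    s=state(); R=Ro.from_euler('xyz',s["tcp_rot"]).as_matrix(); print("pos",s["eef_pos"],"rot",s["tcp_rot"],"F",s["ft_force"],"open",s["opening"],"t",s["t"],"j6",s["joints"][5]); print("tool delta",R.T@(np.array(X)-s["eef_pos"]))
E
python3 -c "
from h import *
to([485.4,287.9,200])"
```

```text
pos [417.73872489 351.35339381 228.19194855] rot [3.13978963e+00 4.05997478e-04 2.92095471e+00] F [ 0.62331719  1.24714507 -0.25311353] open 0.7011940882821973 t 1.15 j6 -0.7729600666399016
tool delta [-79.89649173 -47.15815594  28.13940718]
```

>>> play_rows:
  moves:
    - [-0.027,-0.016,0.009,0,0,0,70]
    - [-0.027,-0.016,0.009,0,0,0,70]
    - [-0.027,-0.016,0.009,0,0,0,70]
    - [0,0,0,0,0,0,70]

```text
t: 1.55
eef_pos: [492.7, 279.9, 200.8]
tcp_rot: [3.139, 0.003, 2.915]
ft_force: [-0.5, -0.2, 0.1]
opening: 0.702
```

```bash
python3 - <<'E'
from h import *
to([485.4,287.9,133])
for n in ("scene","side","wrist"):
    c=read_camera(n); cv2.imwrite(f"pics/{n}1.png",c["img"][:,:,::-1])
    print(n, proj(c,np.array([485.4,287.9,138.2])),proj(c,np.array([485.4,287.9,150.2])))
E
```

```text
pos [492.69001224 279.88772987 200.81811315] rot [3.13859354e+00 2.53693015e-03 2.91520445e+00] F [-0.54872759 -0.23674307  0.14300325] open 0.7016687493695032 t 1.55 j6 -0.9454470344516377
tool delta [ 9.0744463   5.96815989 67.81351424]
scene [264.41779926 183.83611458] [264.45552664 178.13286488]
side [292.13591258 195.73213536] [292.37349926 191.39209008]
wrist [287.74415463 215.65429509] [288.03584008 220.56545622]
```

View pics/wrist1.png

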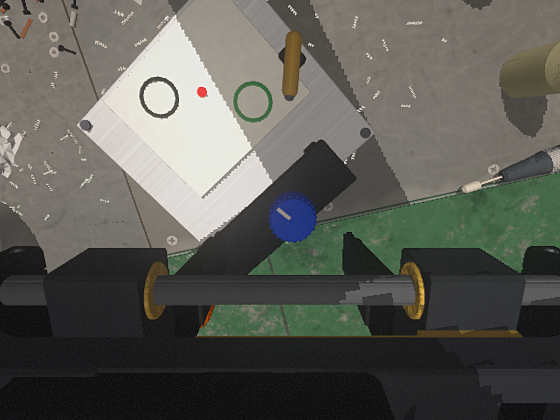

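View pics/scene1.png

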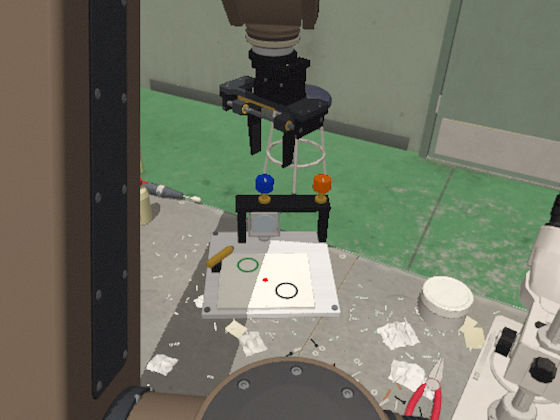

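The wrist view shows the blue head top at about (292,217), against a predicted (288,221), so there is a 2-3 mm disagreement. I'll check all points from the wrist camera.

```bash
python3 - <<'E'
from h import *
c=read_camera("wrist")
M=masks(c["img"],(0,0,560,245))
for k,z in (("blue",150),("red",19),("green",20)):
    r=M[k].copy()
    if k=="green": r[:75]=0;r[130:]=0;r[:,:228]=0;r[:,280:]=0
    r=cen(r);print(k,r,ray(c,r[0],z), ray(c,r[0],144))
print(ray(c,(202,91.5),19), ray(c,(253,102),20))
E
```

```text
blue (array([291.5, 219. ]), (np.int32(48), np.int32(47), np.int32(1548)), array([292.80878553, 220.24806202])) [484.55743073 291.06964035 150.        ] [486.37118237 290.84143209 144.        ]
red (array([201.5,  92. ]), (np.int32(10), np.int32(11), np.int32(80)), array([201.15  ,  91.9125])) [373.59958874 226.68332813  19.        ] [391.1025886  253.25252989 144.        ]
green (array([252. , 101.5]), (np.int32(39), np.int32(40), np.int32(341)), array([252.50146628, 101.17888563])) [393.78743153 274.04030886  20.        ] [403.82561897 283.17199317 144.        ]
[373.25441519 227.30898562  19.        ] [394.47886521 274.90741415  20.        ]
```

>>> play_rows:
  moves:
    - [0.0095,0.007,0,0,0,0,70]
    - [0,0,0,0,0,0,70]
    - [0,0,0.02,0,0,0,70]
    - [0,0,0.01,0,0,0,70]
    - [0,0,0,0,0,0,70]

```text
t: 2.25
eef_pos: [479.3, 296.7, 173.5]
tcp_rot: [3.135, 0.006, 2.925]
ft_force: [-0.2, -1.1, -0.2]
opening: 0.7
```

```bash
python3 - <<'E'
from h import *
to([485.2,289,133.5])
for n in ("scene","side"):
    c=read_camera(n); x0,y0,x1,y1=ROI[n];y0-=40; cv2.imwrite(f"pics/z_{n}2.png",cv2.resize(c["img"][y0:y1,x0:x1,::-1],None,fx=3,fy=3))
E
```

```text
pos [479.26818763 296.73810438 173.45990478] rot [3.13518314 0.00562931 2.92522081] F [-0.18303108 -1.07409451 -0.23462482] open 0.7004083457920411 t 2.25 j6 -0.9193569027822253
tool delta [-7.22970966 -6.54044501 39.96013669]
```

View pics/z_side2.png

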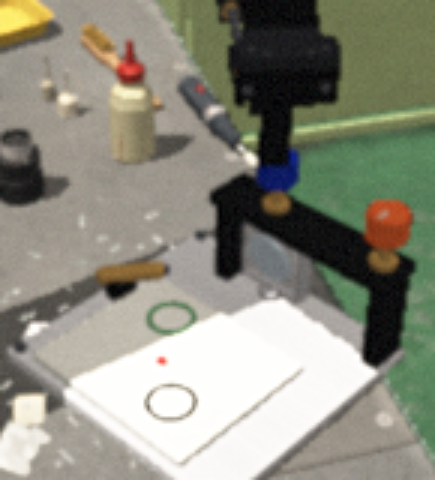

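View pics/z_scene2.png

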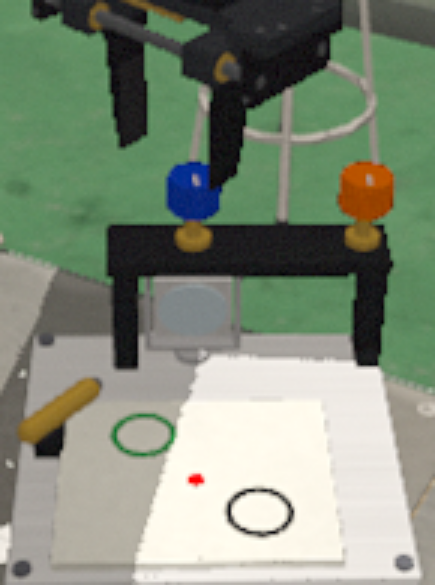

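>>> play_rows:
  moves:
    - [-0.004,-0.0035,0,0,0,0,70]

```text
t: 2.45
eef_pos: [483.0, 292.7, 175.0]
tcp_rot: [3.134, 0.007, 2.926]
ft_force: [-0.5, -0.2, 0.2]
opening: 0.701
```

```bash
python3 -c "
from h import *
to([485.2,289,133.5])"
```

```text
pos [482.98891957 292.71622263 174.98395658] rot [3.13401662 0.00711151 2.92553755] F [-0.49038771 -0.23046649  0.17389245] open 0.7010281497571407 t 2.45 j6 -0.9291311163027018
tool delta [-2.66126545 -3.47015756 41.47883212]
```

>>> play_rows:
  moves:
    - [0,0,0,0,0,0,70]

```text
t: 2.55
eef_pos: [483.6, 292.4, 175.5]
tcp_rot: [3.134, 0.008, 2.925]
ft_force: [1.0, 0.6, 0.1]
opening: 0.697
```

```bash
python3 -c "
from h import *
to([485.2,289,133.5])"
```

```text
pos [483.55590309 292.37848522 175.54040151] rot [3.13353617 0.0078951  2.92517446] F [0.96755103 0.59174692 0.13956135] open 0.6971741742172648 t 2.55 j6 -0.929637316774279
tool delta [-1.99923366 -3.28536966 42.03239211]
```

>>> play_rows:
  moves:
    - [0,0,0,0,0,0,70]

```text
t: 2.65
eef_pos: [483.8, 292.2, 175.9]
tcp_rot: [3.133, 0.008, 2.925]
ft_force: [-0.6, 0.9, 0.6]
opening: 0.701
```

```bash
python3 -c "
from h import *
to([485.2,289,133.5])"
```

```text
pos [483.83639779 292.18333517 175.93725036] rot [3.13315462 0.00834521 2.92460522] F [-0.60623825  0.92789441  0.64705537] open 0.7011948131080628 t 2.65 j6 -0.9296378492345603
tool delta [-1.66274838 -3.17323119 42.42733934]
```

```bash
cat >> h.py <<'E'
def to(X):
    s=state(); R=Ro.from_euler('xyz',s["tcp_rot"]); Rt=Ro.from_euler('xyz',[np.pi,0,s["tcp_rot"][2]])
    print("pos",s["eef_pos"].round(1),"rot",s["tcp_rot"].round(4),"F",s["ft_force"].round(1),"M",s["moment"].round(2),"open",round(s["opening"],3),"t",s["t"],"j6",round(s["joints"][5],3)); print("tool delta",R.inv().apply(np.array(X)-s["eef_pos"]).round(1),"level",(R.inv()*Rt).as_rotvec().round(4))
E
python3 -c "
from h import *
to([485.2,289,133.5])"
```

```text
pos [483.8 292.2 175.9] rot [3.1332 0.0083 2.9246] F [-0.6  0.9  0.6] M [ 0.01 -0.02 -0.  ] open 0.701 t 2.65 j6 -0.93
tool delta [-1.7 -3.2 42.4] level [0.0084 0.0083 0.    ]
```

>>> play_rows:
  moves:
    - [-0.0008,-0.002,0.01,0.006,0.006,0,70]
    - [-0.0005,-0.0005,0.01,0,0,0,70]
    - [0,0,0.005,0,0,0,70]
    - [0,0,0,0,0,0,70]

```text
t: 3.05
eef_pos: [484.9, 289.0, 148.7]
tcp_rot: [3.14, 0.002, 2.924]
ft_force: [0.1, -0.8, -1.2]
opening: 0.701
```

```bash
python3 -c "
from h import *
to([485.2,289,133.5])"
```

```text
pos [484.9 289.  148.7] rot [3.1398e+00 1.8000e-03 2.9241e+00] F [ 0.1 -0.8 -1.2] M [ 0.04 -0.02 -0.02] open 0.701 t 3.05 j6 -0.933
tool delta [-0.3  0.1 15.2] level [0.0018 0.0018 0.    ]
```

>>> play_rows:
  moves:
    - [0,0,0.008,0.001,0.001,0,70]
    - [0,0,0.005,0,0,0,70]
    - [0,0,0.001,0,0,0,70]
    - [0,0,0,0,0,0,70]

```text
t: 3.45
eef_pos: [484.8, 289.1, 133.0]
tcp_rot: [3.141, 0.0, 2.924]
ft_force: [-0.5, 0.3, -0.2]
opening: 0.698
```

```bash
python3 - <<'E'
from h import *
to([485.2,289,133.5])
for n in ("scene","side"):
    c=read_camera(n); x0,y0,x1,y1=ROI[n];y0-=40; cv2.imwrite(f"pics/z_{n}3.png",cv2.resize(c["img"][y0:y1,x0:x1,::-1],None,fx=3,fy=3))
c=read_camera("wrist"); cv2.imwrite("pics/wrist3.png",c["img"][:,:,::-1])
E
```

```text
pos [484.8 289.1 133. ] rot [3.1413 0.     2.9242] F [-0.5  0.3 -0.2] M [-0.01 -0.01 -0.06] open 0.698 t 3.45 j6 -0.933
tool delta [-0.4  0.  -0.5] level [0.0003 0.     0.    ]
```

View pics/z_side3.png

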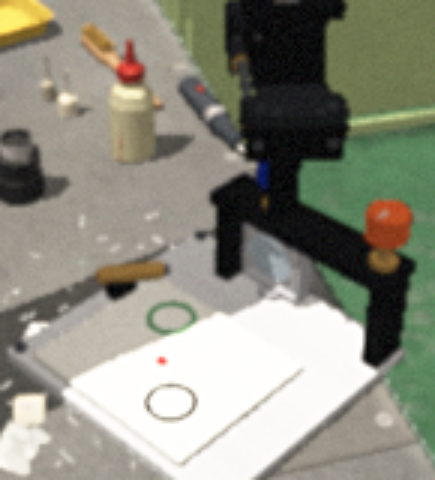

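View pics/z_scene3.png

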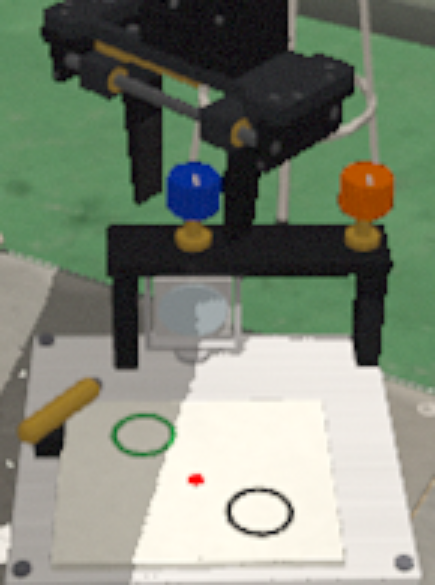

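View pics/wrist3.png

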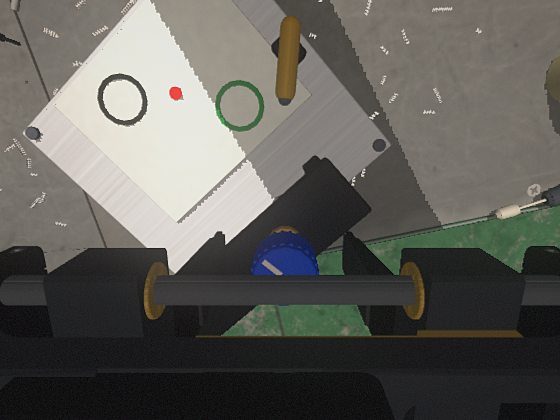

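The head sits between the fingers, centred at about x=284 between the pads in the wrist view. Closing.

>>> play_rows:
  moves:
    - [0,0,0,0,0,0,15]
    - [0,0,0,0,0,0,15]
    - [0,0,0,0,0,0,15]
    - [0,0,0,0,0,0,15]
    - [0,0,0,0,0,0,15]

```text
t: 4.1
eef_pos: [485.1, 289.3, 134.2]
tcp_rot: [3.14, 0.002, 2.924]
ft_force: [-0.2, 1.8, -0.1]
opening: 0.34
```

```bash
python3 - <<'E'
from h import *
to([485.2,289,133.5])
c=read_camera("wrist"); cv2.imwrite("pics/wrist4.png",c["img"][:,:,::-1])
E
```

```text
pos [485.1 289.3 134.2] rot [3.1400e+00 1.7000e-03 2.9242e+00] F [-0.2  1.8 -0.1] M [ 0.31 -0.04  0.01] open 0.34 t 4.1 j6 -0.933
tool delta [-0.1 -0.2  0.7] level [0.0016 0.0017 0.    ]
```

View pics/wrist4.png

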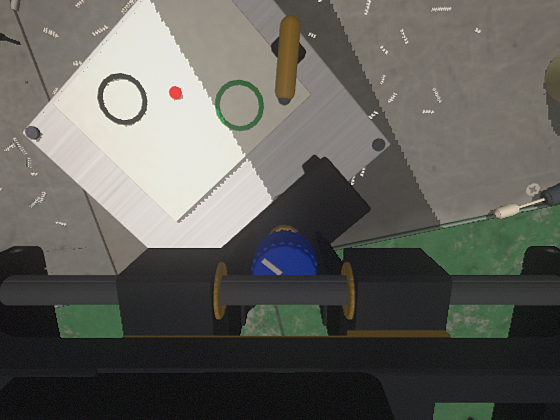

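Gripped (opening 0.34 = 32 mm) with the spot still at (176,93) in the wrist view. Turning clockwise, which is + about tool z.

>>> play_rows:
  moves:
    - [0,0,0.0005,0.001,0.001,0.08,15]
    - [0,0,0.0003,0,0,0.08,15]
    - [0,0,0.0003,0,0,0.08,15]
    - [0,0,0.0003,0,0,0,15]
    - [0,0,0.0003,0,0,0,15]

```text
t: 4.65
eef_pos: [485.4, 289.8, 134.1]
tcp_rot: [3.139, 0.002, 2.678]
ft_force: [-1.2, -1.0, 5.5]
opening: 0.33
```

```bash
cat >> h.py <<'E'
B=np.array([485.2,289.3])
def look(tag):
    for n in ("scene","side","wrist"):
        c=read_camera(n); img=c["img"]
        if n!="wrist":
            x0,y0,x1,y1=ROI[n];cv2.imwrite(f"pics/{n}_{tag}.png",cv2.resize(img[y0:y1,x0:x1,::-1],None,fx=4,fy=3.8))
            m=masks(img,ROI[n])["red"]; m[:235]=0
        else:
            cv2.imwrite(f"pics/{n}_{tag}.png",img[:,:,::-1]); m=masks(img,(20,20,400,245))["red"]
        r=cen(m)
        if r is None: print(n,"none");continue
        X=ray(c,r[2],19)[:2]; v=X-B; print(n,r[2].round(1),r[1],X.round(1),"rad",np.linalg.norm(v).round(1),"az",np.arctan2(v[1],v[0]).round(3))
E
python3 -c "
from h import *
to([485.1,289.3,133.5]); look('5')"
```

```text
pos [485.4 289.8 134.1] rot [3.1391e+00 1.5000e-03 2.6784e+00] F [-1.2 -1.   5.5] M [-0.21  0.31 -0.04] open 0.33 t 4.65 j6 -0.687
tool delta [ 0.  -0.6  0.6] level [0.0025 0.0015 0.    ]
scene [264.9 275.1] (np.int32(5), np.int32(3), np.int32(14)) [387.7 232.5] rad 112.8 az -2.614
side [256.8 257.6] (np.int32(3), np.int32(2), np.int32(5)) [384.5 232.7] rad 115.5 az -2.629
wrist [163.7 131.2] (np.int32(12), np.int32(13), np.int32(119)) [383.2 231.3] rad 117.4 az -2.624
```

>>> play_rows:
  moves:
    - [0,0,0.0005,0.001,0.001,0.09,15]
    - [0,0,0.0003,0,0,0.09,15]
    - [0,0,0.0003,0,0,0.09,15]
    - [0,0,0.0003,0,0,0.09,15]
    - [0,0,0.0003,0,0,0.06,15]
    - [0,0,0.0003,0,0,0,15]
    - [0,0,0.0003,0,0,0,15]

```text
t: 5.5
eef_pos: [485.7, 290.2, 134.1]
tcp_rot: [3.137, 0.0, 2.258]
ft_force: [-1.5, 0.0, 5.7]
opening: 0.329
```

```bash
python3 -c "
from h import *
to([485.1,289.3,133.5]); look('6')"
```

```text
pos [485.7 290.2 134.1] rot [3.1375e+00 3.0000e-04 2.2576e+00] F [-1.5  0.   5.7] M [-0.24  0.37 -0.05] open 0.329 t 5.5 j6 -0.266
tool delta [-0.3 -1.1  0.6] level [0.0041 0.0003 0.    ]
scene [264.7 268. ] (np.int32(5), np.int32(3), np.int32(13)) [403.9 241.8] rad 94.1 az -2.612
side [262.5 253.5] (np.int32(2), np.int32(2), np.int32(4)) [401.1 242.6] rad 96.2 az -2.635
wrist [169.4 189.8] (np.int32(12), np.int32(11), np.int32(104)) [399.5 240.5] rad 98.6 az -2.624
```

View pics/scene_6.png

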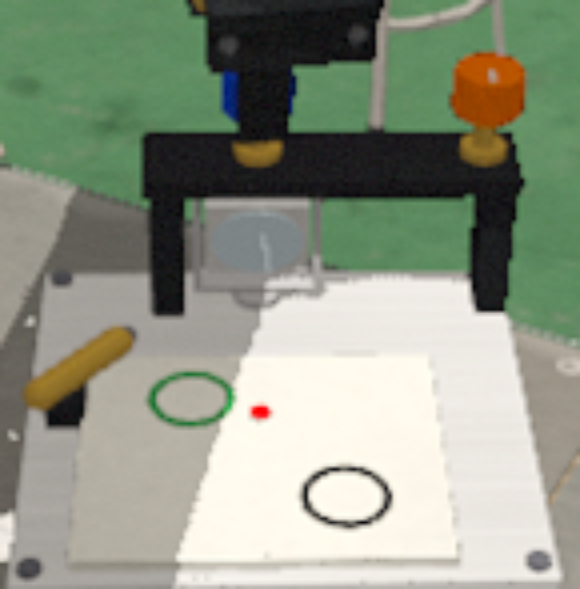

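View pics/wrist_6.png

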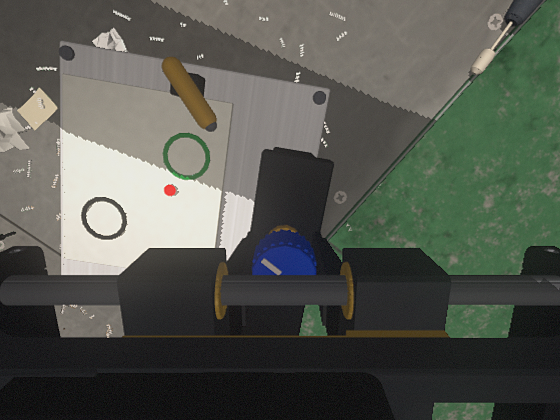

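Blue is set on purpose about 5 mm beyond the ring's radius, to leave room for the turning-along. Release, lift.

>>> play_rows:
  moves:
    - [0,0,0,0,0,0,65]
    - [0,0,0,0,0,0,65]
    - [0,0,0,0,0,0,65]
    - [0,0,-0.015,0.003,0,0,65]
    - [0,0,-0.015,0,0,0,65]
    - [0,0,-0.01,0,0,0,65]
    - [0,0,0,0,0,0,65]

```text
t: 6.35
eef_pos: [485.4, 289.8, 174.0]
tcp_rot: [-3.14, -0.0, 2.264]
ft_force: [0.1, -1.8, -0.1]
opening: 0.648
```

```bash
python3 -c "
from h import *
to([538.5,198.8,190]); look('7')"
```

```text
pos [485.4 289.8 174. ] rot [-3.1403e+00 -2.0000e-04  2.2643e+00] F [ 0.1 -1.8 -0.1] M [-0.02 -0.   -0.01] open 0.648 t 6.35 j6 -0.272
tool delta [-103.9  -17.4  -16. ] level [-0.0013 -0.0002  0.    ]
scene [264.7 268. ] (np.int32(5), np.int32(3), np.int32(13)) [403.9 241.8] rad 94.1 az -2.612
side [262.5 253.5] (np.int32(2), np.int32(2), np.int32(4)) [401.1 242.6] rad 96.2 az -2.635
wrist [185.5 181.4] (np.int32(10), np.int32(10), np.int32(80)) [399.7 240.7] rad 98.4 az -2.625
```

>>> play_rows:
  moves:
    - [-0.025,-0.004,-0.004,0,0,0,65]
    - [-0.025,-0.004,-0.004,0,0,0,65]
    - [-0.02,-0.004,-0.002,0,0,0,65]
    - [-0.01,-0.002,0,0,0,0,65]
    - [0,0,0,0,0,0,65]
    - [0,0,0,0,0,0,65]

```text
t: 7.1
eef_pos: [524.8, 217.2, 178.7]
tcp_rot: [-3.133, -0.003, 2.266]
ft_force: [-0.0, 1.1, -0.0]
opening: 0.646
```

```bash
python3 -c "
from h import *
to([538.5,198.8,133.5])
c=read_camera('wrist'); cv2.imwrite('pics/wrist8.png',c['img'][:,:,::-1])
r=cen(masks(c['img'],(200,150,380,300))['orange']);print(r,ray(c,r[0],150)); print(proj(c,np.array([538.5,198.8,150])))"
```

```text
pos [524.8 217.2 178.7] rot [-3.1325 -0.0033  2.2655] F [-0.   1.1 -0. ] M [-0.04  0.   -0.06] open 0.646 t 7.1 j6 -0.418
tool delta [-23.   -0.9  45.1] level [-0.0091 -0.0033  0.    ]
(array([282., 263.]), (np.int32(51), np.int32(23), np.int32(814)), array([282.89189189, 264.66093366])) [532.71482134 206.55108073 150.        ]
[281.21829013 277.01246753]
```

View pics/wrist8.png

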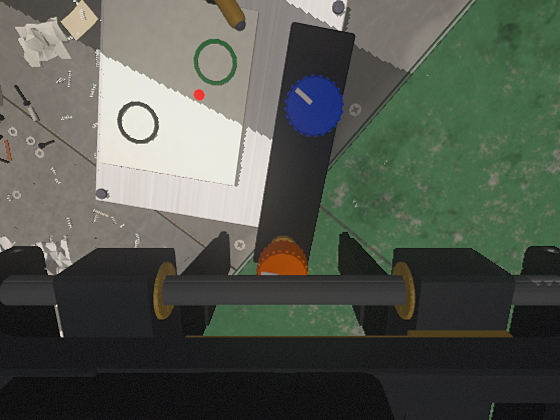

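The orange head is at about (282,272), half hidden by the rail. Laterally it agrees with the estimate to 1 px.

>>> play_rows:
  moves:
    - [-0.014,-0.0005,0,-0.006,-0.002,0,65]
    - [-0.007,0,0,0,0,0,65]
    - [0,0,0,0,0,0,65]
    - [0,0,0.01,0,0,0,65]
    - [0,0,0.008,0,0,0,65]
    - [0,0,0,0,0,0,65]

```text
t: 7.75
eef_pos: [537.9, 201.1, 158.6]
tcp_rot: [-3.139, -0.002, 2.268]
ft_force: [-0.5, -0.1, -0.5]
opening: 0.649
```

```bash
python3 -c "
from h import *
to([538.5,198.8,133.5])"
```

```text
pos [537.9 201.1 158.6] rot [-3.1385e+00 -1.5000e-03  2.2681e+00] F [-0.5 -0.1 -0.5] M [-0.08 -0.02  0.01] open 0.649 t 7.75 j6 -0.455
tool delta [-2.2 -0.9 25.1] level [-0.0031 -0.0015  0.    ]
```

>>> play_rows:
  moves:
    - [-0.0015,-0.0006,0.01,-0.002,-0.001,0,65]
    - [0,0,0.007,0,0,0,65]
    - [0,0,0.004,0,0,0,65]
    - [0,0,0.001,0,0,0,65]
    - [0,0,0,0,0,0,65]

```text
t: 8.25
eef_pos: [537.9, 199.7, 133.8]
tcp_rot: [-3.139, -0.001, 2.269]
ft_force: [-0.0, 0.1, -0.1]
opening: 0.653
```

```bash
python3 -c "
from h import *
to([538.5,198.8,133.5]); look('9')"
```

```text
pos [537.9 199.7 133.8] rot [-3.1394e+00 -1.1000e-03  2.2686e+00] F [-0.   0.1 -0.1] M [-0.08 -0.03  0.01] open 0.653 t 8.25 j6 -0.457
tool delta [-1.1 -0.1  0.3] level [-0.0022 -0.0011  0.    ]
scene [264.5 267.8] (np.int32(6), np.int32(4), np.int32(16)) [404.4 242.4] rad 93.5 az -2.616
side [262.5 253.2] (np.int32(4), np.int32(3), np.int32(10)) [401.4 243.6] rad 95.5 az -2.642
wrist [182.   58.7] (np.int32(13), np.int32(15), np.int32(146)) [398.7 241.8] rad 98.7 az -2.639
```

View pics/scene_9.png

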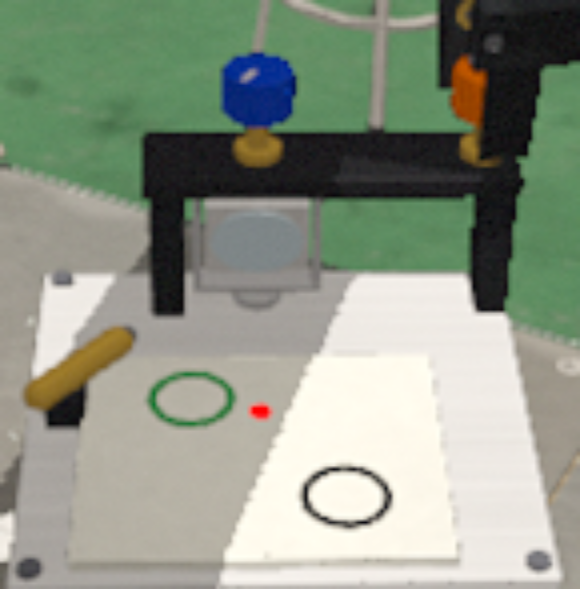

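View pics/side_9.png

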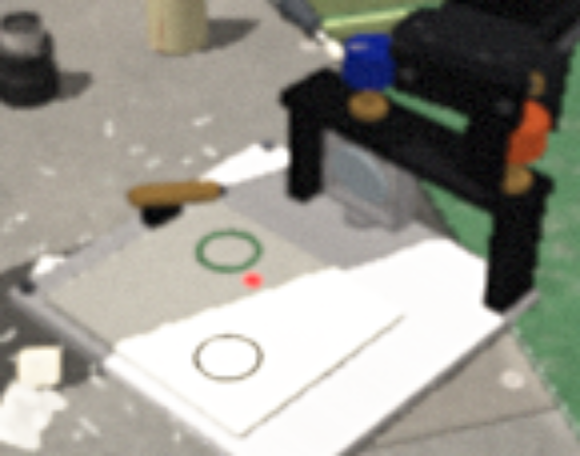

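The fingers straddle the orange head. Close, then turn clockwise.

>>> play_rows:
  moves:
    - [-0.0008,0,0,-0.001,0,0,15]
    - [0,0,0,0,0,0,15]
    - [0,0,0,0,0,0,15]
    - [0,0,0,0,0,0,15]
    - [0,0,0,0,0,0,15]

```text
t: 8.9
eef_pos: [538.3, 198.8, 135.0]
tcp_rot: [-3.141, -0.0, 2.269]
ft_force: [-4.2, -3.7, 0.1]
opening: 0.334
```

```bash
python3 -c "
from h import *
to([538.5,198.8,133.5])"
```

```text
pos [538.3 198.8 135. ] rot [-3.1408e+00 -4.0000e-04  2.2688e+00] F [-4.2 -3.7  0.1] M [-0.62  0.58  0.04] open 0.334 t 8.9 j6 -0.459
tool delta [-0.1  0.1  1.5] level [-0.0008 -0.0004  0.    ]
```

>>> play_rows:
  moves:
    - [0,0,0,0,0,0.09,15]
    - [0,0,0,0,0,0.09,15]
    - [0,0,0,0,0,0.09,15]
    - [0,0,0,0,0,0.09,15]
    - [0,0,0,0,0,0,15]
    - [0,0,0,0,0,0,15]

```text
t: 9.5
eef_pos: [538.6, 198.9, 135.0]
tcp_rot: [3.142, -0.0, 1.898]
ft_force: [-0.7, 0.0, -0.0]
opening: 0.326
```

```bash
python3 -c "
from h import *
to([538.5,198.8,133.5]); look('10')"
```

```text
pos [538.6 198.9 135. ] rot [ 3.1415e+00 -2.0000e-04  1.8981e+00] F [-0.7  0.  -0. ] M [-0.12  0.08  0.  ] open 0.326 t 9.5 j6 -0.089
tool delta [-0.  -0.1  1.5] level [ 0.0001 -0.0002 -0.    ]
scene [256.1 267.4] (np.int32(5), np.int32(4), np.int32(17)) [397.9 256. ] rad 93.4 az -2.777
side [258.6 250.1] (np.int32(4), np.int32(3), np.int32(11)) [395.5 256.7] rad 95.4 az -2.793
wrist [134.1  87.8] (np.int32(13), np.int32(13), np.int32(137)) [392.1 254.9] rad 99.3 az -2.788
```

>>> play_rows:
  moves:
    - [0,0,0,0,0,0.09,15]
    - [0,0,0,0,0,0.09,15]
    - [0,0,0,0,0,0.09,15]
    - [0,0,0,0,0,0.09,15]
    - [0,0,0,0,0,0.05,15]
    - [0,0,0,0,0,0,15]
    - [0,0,0,0,0,0,15]

```text
t: 10.35
eef_pos: [538.9, 198.9, 135.0]
tcp_rot: [3.141, -0.0, 1.481]
ft_force: [0.8, -0.5, -0.3]
opening: 0.334
```

```bash
python3 -c "
from h import *
to([538.5,198.8,133.5]); look('11')"
```

```text
pos [538.9 198.9 135. ] rot [ 3.1408e+00 -2.0000e-04  1.4815e+00] F [ 0.8 -0.5 -0.3] M [-0.13  0.06 -0.04] open 0.334 t 10.35 j6 0.328
tool delta [-0.1 -0.4  1.5] level [ 0.0008 -0.0002 -0.    ]
scene [247.2 266.2] (np.int32(6), np.int32(4), np.int32(18)) [393.  271.6] rad 93.9 az -2.952
side [255.  246.3] (np.int32(3), np.int32(3), np.int32(7)) [390.7 272.3] rad 96.0 az -2.964
wrist [ 96.4 140.6] (np.int32(13), np.int32(13), np.int32(125)) [386.8 271. ] rad 100.0 az -2.958
```

View pics/scene_11.png

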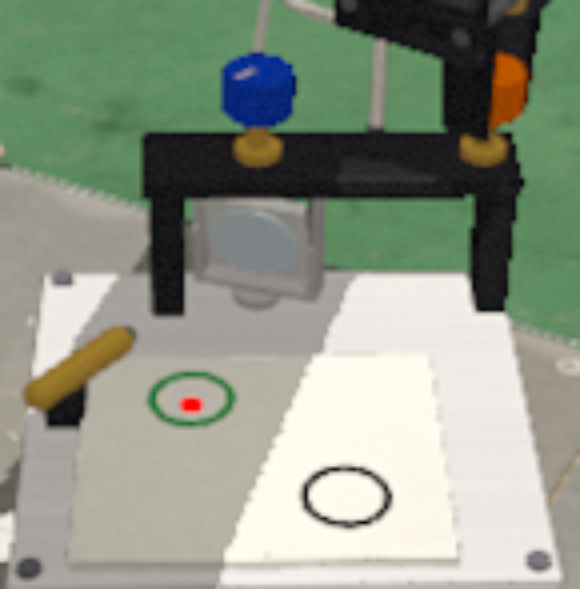

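View pics/wrist_11.png

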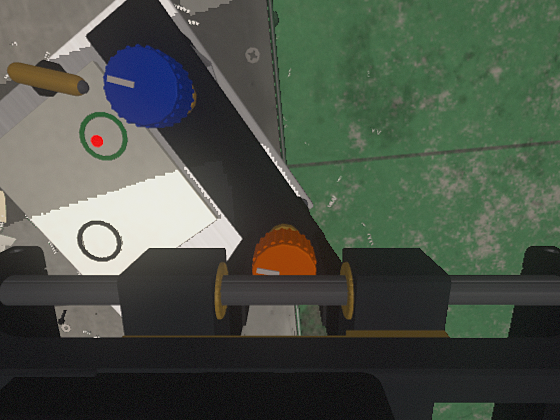

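The spot lies inside the green ring, centre about 6 mm off the ring's centre (11 mm allowed). I'll release and lift away.

>>> play_rows:
  moves:
    - [0,0,0,0,0,0,65]
    - [0,0,0,0,0,0,65]
    - [0,0,0,0,0,0,65]
    - [0,0,-0.015,0,0,0,65]
    - [0,0,-0.02,0,0,0,65]
    - [0,0,-0.02,0,0,0,65]
    - [0,0,-0.01,0,0,0,65]
    - [0,0,0,0,0,0,65]

```text
t: 11.3
eef_pos: [538.6, 198.9, 201.5]
tcp_rot: [-3.141, 0.0, 1.483]
ft_force: [-0.4, -1.3, 0.2]
opening: 0.655
```

```bash
python3 -c "
from h import *
to([538.5,198.8,133.5]); look('12')"
```

```text
pos [538.6 198.9 201.5] rot [-3.1409e+00  1.0000e-04  1.4832e+00] F [-0.4 -1.3  0.2] M [-0.12  0.09 -0.04] open 0.655 t 11.3 j6 0.326
tool delta [-0.1 -0.  68. ] level [-0.0006  0.0001 -0.    ]
scene [247.2 266.2] (np.int32(6), np.int32(4), np.int32(18)) [393.  271.6] rad 93.9 az -2.952
side [254.9 246.1] (np.int32(3), np.int32(3), np.int32(8)) [390.6 273. ] rad 96.0 az -2.971
wrist [134.1 136.7] (np.int32(11), np.int32(11), np.int32(84)) [387.3 271.1] rad 99.6 az -2.958
```

View pics/side_12.png

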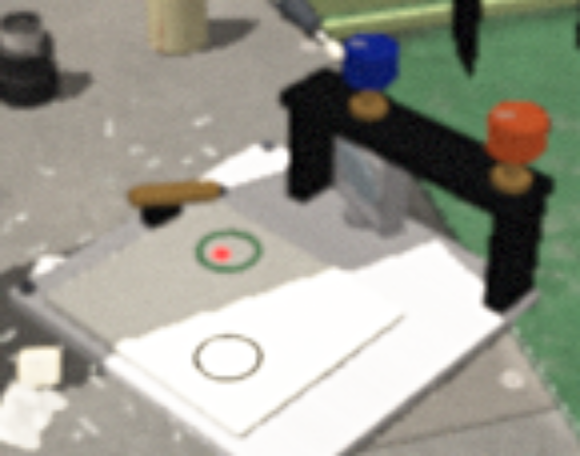

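View pics/wrist_12.png

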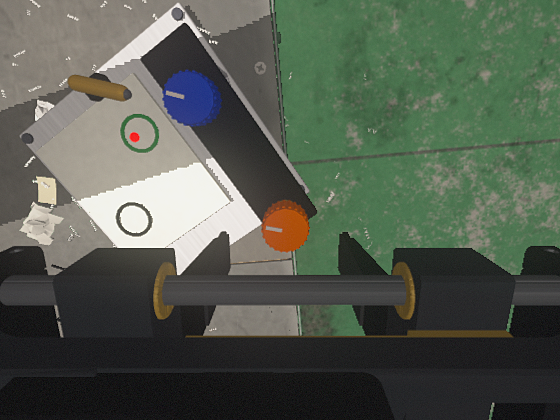

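All three views show the spot wholly inside the green ring (wrist view: spot at (134,137), ring centre at (140,133)). The gripper is clear of everything.

```bash
python3 -c "
from cell import *
print(job_done())"
```

```text
the job is handed in; nothing more can be done
None
```

The red spot now lies wholly inside the green ring (the far-left one). I turned the blue screw about 0.67 rad clockwise and then the orange screw about 0.79 rad clockwise. After that I let go of both and lifted clear, and handed in at about 11.5 s.

**Final position:** all three cameras show the spot inside the ring after release. Its centre is about 4–6 mm from the ring's centre, where up to 11 mm still fits. It did not move when either screw was released. The largest wrist force I read was about 6 N.

**Checks that disagreed:**
- **Cameras:** they differed by 2–5 mm in absolute position, so I judged the result by the spot relative to the ring within each picture.
- **Blue screw turning along:** I stopped blue about 5 mm short to allow for it turning along with the orange screw. The spot's distance from the blue axis barely changed, so most of that offset remains. I left it rather than touch blue again out of order.

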